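# Shut the hatch of the test case and bolt it

### The job

Press the hinged lid of the grey case shut, then slide the barrel bolt across into the keeper on the lid, against its spring, feel for the notch in the brass plate and turn the handle fully down into it, towards the front of the case, so that it stays there by itself. Work gently, do not force anything, and leave the things around as they are.

Things in the scene. Friction and masses are not known exactly. Their poses are not given: they have to be found in the camera images.
- case: Grey case fixed to the bench, 160 (x) x 280 (y) x 66 mm high; origin at the centre of its underside; its -x side is the front, facing the robot. Its left part (y above -10 mm) is a flat deck that carries the bolt's barrel; the right part (y below -12 mm) is covered by an aluminium lid, level with the deck when shut. All but the brass notch plate is alike each time.
- barrel_axis (a point): Point on the axis of the steel barrel at its -y end, (-22, 0, 88) mm in the case's frame; axes as the case's. The barrel lies on the deck along y, from here to y = 105 mm, 27 mm wide; its top is 22 mm above the axis and has a lengthwise slot 11 mm wide. The bolt slides in it towards -y, into the keeper, easily but for the keeper's spring.
- notch_mid (a point): Point of the case at (-32.5, 35, 88) mm in its frame: the middle of where the notch may be. The barrel's front wall is a brass plate, clamped anew each time: the centre of its notch (11 mm wide, open upward and to -x) lies within 10 mm of this point along y: feel for it by leaning the handle lightly forward, where only the notch lets it go on. The slot goes on past the notch, to y = 19 mm or less.
- lid (a joint): Angle of the lid about its hinge along the rear edge (case x = 74.5 mm, z = 66 mm, parallel to y): 0 shut, grows as the front edge rises (to 1.0). It stays where it is left (stiff hinge, some 2 to 4 N at the front edge).
- lid_front (a point): Point on the lid's upper surface to press on, 135 mm in front of its hinge, clear of the keeper; at (-60.5, -98.5, 66) mm in the case's frame when the lid is shut.
- keeper_mouth (a point): Centre of the mouth of the keeper, a steel box on the lid, open to +y, 20 mm wide inside and 52 mm long, its top 15 mm above the bolt's axis; with the lid shut it is in line with the barrel, at (-22, -14, 88) mm in the case's frame. A sprung pad inside meets the bolt's tip at case y = -17 mm and pushes back at 0.25 N per mm (1 to 8 N at the notch).
- bolt_knob (a point): Centre of the red ball knob (16 mm) on the bolt's handle, a dark stem of 8 mm; 46 mm from the bolt's axis. At first it points up through the slot (free to lean 3 mm each way), at case y = 68 to 80 mm. Only at the notch can it turn, some 90 degrees towards the front (-x), until the stem lies on the notch's lower edge, the knob level with the axis, 22 mm above the deck. Let go earlier, it springs back.
- bolt_tip (a point): Front (-y) end of the loose steel bolt (a rod of 14 mm diameter, about 160 g with its handle), on its axis, 70 mm ahead of the handle.
- tape_centre (a point): Centre of the orange roll of tape (62 mm diameter, 19 mm high) lying loose on the deck behind the barrel; leave it.
- cup_centre (a point): Centre of the small white cup (45 mm diameter, 18 mm high) on the bench to the right of the case; leave it.
- loupe_centre (a point): Centre of the black loupe (37 mm diameter, 28 mm high) on the bench to the left of the case; leave it.
Things that resemble listed ones, but are neither listed nor needed, are in the scene too. Leave any purple look-alike of the part that bears bolt_knob alone.

How it is judged (in metres and radians):
On the way, in this order (a step that is already met when the one before it is completed fails the run):
1. the lid is shut while the bolt is still drawn back (value of joint lid below 0.03 rad and y of bolt_tip in the frame of case above -0.01 m), for 0.2 s.
2. the bolt has been slid well into the keeper of the shut lid (value of joint lid below 0.03 rad and y of bolt_tip in the frame of case below -0.021 m), for 0.1 s.
At the end, for the whole second after the job is handed in: The lid is shut (under 0.03 rad), the bolt's tip is at least 21 mm beyond the end of the barrel and so in the keeper, and the handle lies down in the notch: the knob's centre less than 10 mm above the bolt's axis and more than 40 mm in front of it (all of step 2 and z of bolt_knob in the frame of barrel_axis below 0.01 m and x of bolt_knob in the frame of barrel_axis below -0.04 m); the robot touches nothing.
It fails at once if the case with its lid, barrel and notch plate is forced (more than 40 N) (contact force between case and anything else above 40 N).
It fails at once if the tape, the cup or the loupe is moved more than 20 mm (distance of any of tape_centre, cup_centre, loupe_centre from where it was at the start of the episode above 0.02 m).
It also fails if it takes over 72 s, if anything falls off the work surface, if the arm or the gripper's body presses on something with over 40 N, if the wrist force passes 120 N, or if a joint passes its speed limit or range.

### The arm

A 6-joint arm with a two-finger parallel gripper is mounted at the origin on a cart in front of the work surface, level with it; the furniture and walls round the work are solid. World frame = base frame: x ahead of the robot, y to its left, z up, the work surface at z = 0. Lengths are in mm, angles in rad, forces in N, time in s.
With the tool pointing down it reaches from about 350 to 800 mm from the base axis. Payload 7.3 kg.
Tool frame: the origin (TCP) lies between the finger pads; the fingertips stand ctrl.tip_extent ahead of it and the grasp point (between the pads) lies 6 mm ahead of it (ctrl.tip_extent is the distance from the TCP to the fingertips, in mm); z points along the fingers, y is the direction in which the jaws open and shut (so a half turn about z gives the same grasp; the last joint's range is limited). The gripper opens to 85 mm and grips with 20 to 120 N. Pads are 22 mm wide; open, the fingers measure 114 mm over their backs; the gripper's body (76 mm by 85 mm) begins 54 mm behind the grasp point. The pads swing forward as they close: fully open they stand 13 mm farther back than shut.
Start: joints at [-1.374, 0.342, 1.524, -0, 1.275, -0.146], TCP at [176.488, -494.463, 256.322] pointing down, gripper open.
Joint ranges: [-2.53, 2.53], [-0.77, 2.02], [0.04, 2.7], [-1, 4.14], [0.28, 2.66], [-3.11, 3.11]. Speed limits (rad/s): [2.57, 2.57, 3.14, 3.14, 3.14, 3.14].

### API

Orientations are given as a unit quaternion [w, x, y, z].
In Python, from bench import ctrl gives the robot as it stands. The module is installed in compiled form; this text tells all that it offers.
- The arm moves only by the tool drive_tool, never from a script. Its argument "moves" is a list of rows, each a list of 7 numbers: the shift along the tool's x, y, z in m, then the turn, a rotation vector about the tool's x, y, z in degrees, then the opening, from 0 (shut) to 1 (fully open). In form: [[x, y, z, rx, ry, rz, gripper], ...]. A call has 1 to 10 rows; each row shifts and turns the commanded pose from where the row before left it, along the tool's axes as they then stand; what a row does not reach is not made up. A row lasts 1/10 s, in which the tool goes at most 50 mm and 8.59 degrees, less where a joint would pass 70% of its speed; a pose out of reach is approached as far as the arm can. A call is refused whole if a number of a shift passes 0.05 or a number of a turn 8.59, either way. A call with a gripper value outside its range is refused whole. The fingers move at their own pace and stop on an object; the grip force is fixed at half the most. Time passes only in rows, so rows that do not move let the fingers close. It gives the time, the measured TCP pose, the force and the opening at its end, in the units of the state.
- ctrl.state(): the state, without advancing time (a new reading comes with each control period).
- ctrl.grab_frame(name): name is "side" or "top" or "wrist"; returns the picture (480x640x3 uint8, red, green, blue); there is no depth.
- ctrl.camera_params(name): a dict with "fx", "fy", "cx", "cy" (pixels), "world_from_camera" (4x4, takes a point from camera to world coordinates). Camera axes: x right, y up, looking along -z (the intrinsics and any distortion apply to the point x, -y, -z); pixel columns grow to the right and rows downward; lengths in mm; the calibration is good to about 2 mm. A picture is of the moment at which its call begins: read the wrist's pose just before it. camera_params takes no time and is no camera call; for the wrist camera it gives the pose at the moment of the call.
- ctrl.finish_job(): hands the job in, once; it reports no verdict.
The state is a dict: "clock": time; "joints": joint angles; "dq": joint speeds; "effort": joint torques, N m; "tcp_pos": TCP position; "eef_rot": TCP orientation; "contact_force": force on the tool from outside, world axes, zero at the start; "moment": the same for the moment, N m; "width": finger opening in mm.
Only numpy, scipy, OpenCV 4.12 (cv2) and the standard library are available. Lean on these libraries where they do the work, as an engineer would, in place of code of your own. Each camera call takes 0.05 s, during which the arm holds its last target.

## Working session

There is one attempt and no reset: what is moved stays moved. The work goes in short steps, Python scripts to look and compute and a tool call to move; the robot and the scene stay as the last step left them, time stands still between calls to the robot, and variables do not carry over. Pictures are saved under pics/ and viewed, and the job is handed in when it is done.

Besides the shell and the picture viewer there is one more tool, called after ">>>" in YAML: its name, and indented under it one key for each argument. drive_tool: Moves the arm, as the interface text tells. Its arguments: {"type":"object","properties":{"moves":{"type":"array","items":{"type":"array","items":{"type":"number"}}}},"required":["moves"]}

```bash
mkdir -p pics; python3 - <<'E'
from bench import ctrl
import cv2
print(ctrl.state(), ctrl.tip_extent)
for n in ("side","top","wrist"):
    p=ctrl.camera_params(n); print(n,p)
    cv2.imwrite(f"pics/{n}0.png",ctrl.grab_frame(n)[:,:,::-1])
E
```

```text
{'clock': 0.0, 'joints': array([-1.37398258e+00,  3.42732911e-01,  1.52503781e+00, -4.62985170e-06,
        1.27539158e+00, -1.45980208e-01]), 'dq': array([-9.07550425e-04, -1.00140994e-04,  2.74197478e-04,  1.73446760e-03,
       -7.85463379e-05, -6.62746937e-04]), 'effort': array([ 2.90998352e-03, -4.33665991e+01, -2.46013373e+01, -7.22552318e-05,
        7.76477944e-03, -9.39369158e-06]), 'tcp_pos': array([ 176.41943505, -494.07849285,  255.61338304]), 'eef_rot': array([-7.84514984e-04,  9.85347043e-01,  1.70559635e-01, -2.21589691e-05]), 'contact_force': array([ 0.44985809, -0.05016801, -0.11756014]), 'moment': array([0.00593721, 0.02462629, 0.00180049]), 'width': 85.2990476673189} 25.0
side {'fx': 459.0320562406586, 'fy': 459.0320562406586, 'cx': 321.75501532925637, 'cy': 242.46951858007094, 'world_from_camera': array([[-8.13205707e-01,  4.74512165e-01, -3.36949082e-01,
         2.80716077e+02],
       [-5.81817028e-01, -6.76409406e-01,  4.51618491e-01,
         4.08594073e+02],
       [-1.36170608e-02,  5.63301448e-01,  8.26139246e-01,
         8.19638683e+02],
       [ 0.00000
[... 308 characters left out ...]
-2.78225533e-02, -1.97269859e-02,
         2.10576800e+01],
       [-2.44956260e-02,  1.83083394e-01,  9.82792163e-01,
         1.02264872e+03],
       [ 0.00000000e+00,  0.00000000e+00,  0.00000000e+00,
         1.00000000e+00]])}
wrist {'fx': 401.065867135064, 'fy': 401.065867135064, 'cx': 321.1076781716573, 'cy': 248.52891150443043, 'world_from_camera': array([[ 3.35430231e-01,  8.91150261e-01,  3.05512311e-01,
         2.55663679e+02],
       [-9.42062133e-01,  3.18107800e-01,  1.06425398e-01,
        -4.66870198e+02],
       [-2.34482772e-03, -3.23509875e-01,  9.46221889e-01,
         3.72376805e+02],
       [ 0.00000000e+00,  0.00000000e+00,  0.00000000e+00,
         1.00000000e+00]])}
```

View pics/side0.png

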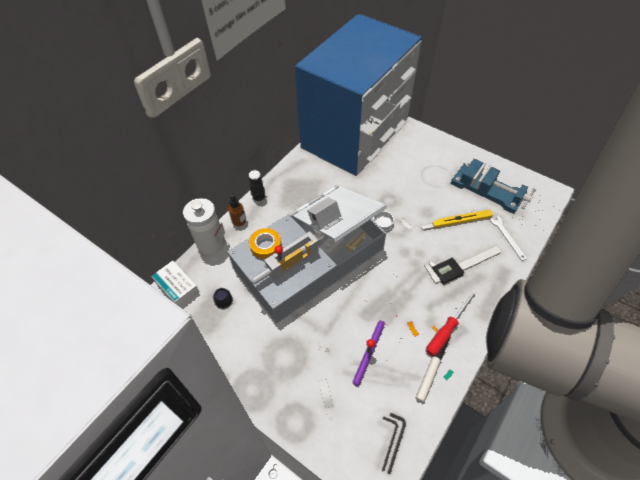

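View pics/top0.png

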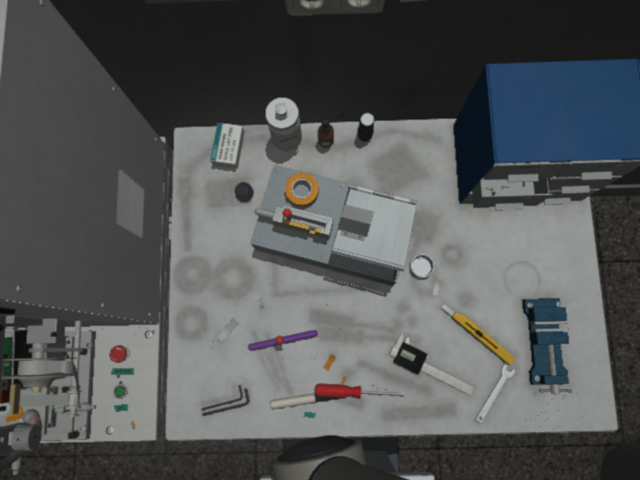

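The top view shows two red knobs: one at (288,212) on the grey case's barrel, and one at (279,341) on a purple rod lying on the bench. The first fits, because it sits on the barrel and deck. The purple one is the look-alike. I'll enlarge both views to confirm.

```bash
python3 - <<'E'
import cv2,numpy as np
a=cv2.imread('pics/top0.png')[150:300,230:440]; b=cv2.imread('pics/side0.png')[170:330,210:410]
cv2.imwrite('pics/tc.png',cv2.resize(a,None,fx=3.8,fy=3.8,interpolation=cv2.INTER_CUBIC))
cv2.imwrite('pics/sc.png',cv2.resize(b,None,fx=3.7,fy=3.7,interpolation=cv2.INTER_CUBIC))
E
```

```text
(no output)
```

View pics/tc.png

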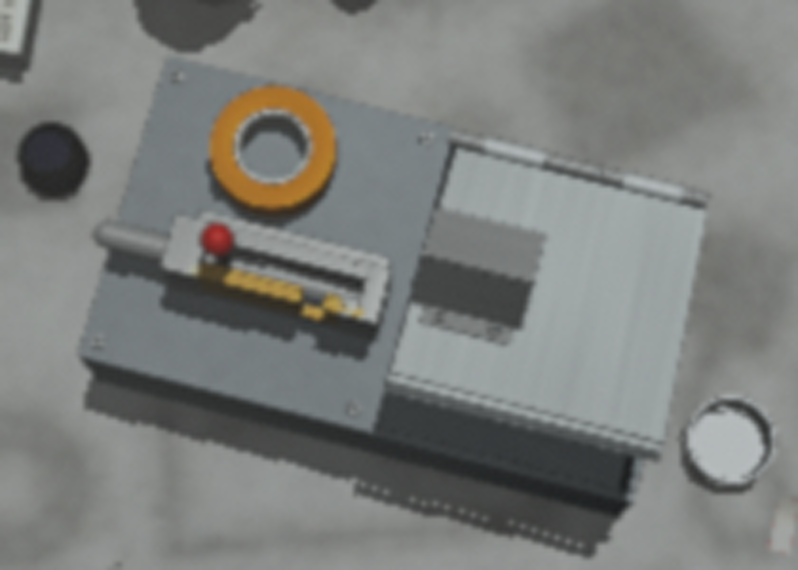

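View pics/sc.png

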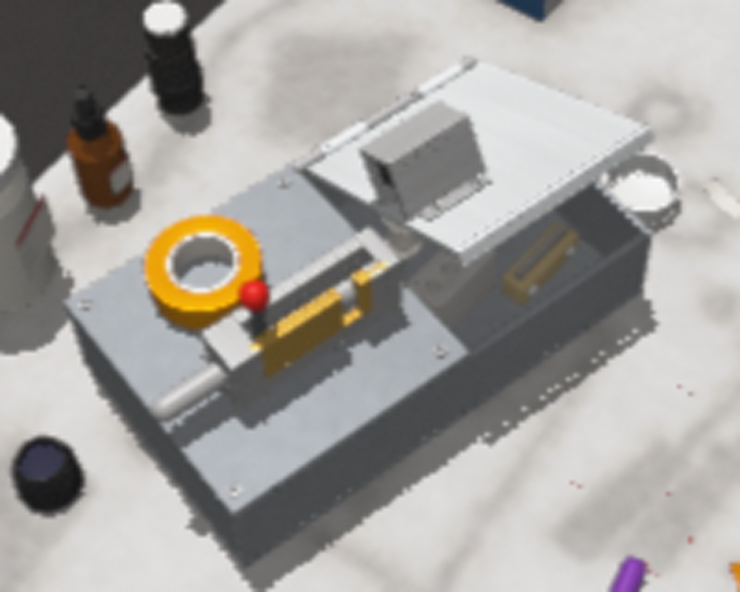

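The crop confirms it: the red knob on the dark stem stands in the barrel's slot on the case, with the notch gap visible in the brass plate. The lid is ajar. Next I'll triangulate the deck corners, the knob and the lid corners.

```bash
cat > h.py <<'E'
import numpy as np
from bench import ctrl
def ray(n,px,P=None):
    P=P or ctrl.camera_params(n); u,v=px
    d=np.array([(u-P['cx'])/P['fx'],-(v-P['cy'])/P['fy'],-1]); T=P['world_from_camera']
    d=T[:3,:3]@d; return T[:3,3],d/np.linalg.norm(d)
def plane(n,px,z,P=None):
    o,d=ray(n,px,P); return o+d*(z-o[2])/d[2]
def tri(*rs):
    A=np.zeros((3,3));b=np.zeros(3)
    for o,d in rs:
        M=np.eye(3)-np.outer(d,d);A+=M;b+=M@o
    p=np.linalg.solve(A,b); e=max(np.linalg.norm(np.cross(p-o,d)) for o,d in rs); return p,e
def project(n,p,P=None):
    P=P or ctrl.camera_params(n);T=P['world_from_camera'];c=T[:3,:3].T@(np.asarray(p)-T[:3,3])
    return np.array([P['cx']+P['fx']*c[0]/-c[2],P['cy']-P['fy']*c[1]/-c[2]])
E
python3 - <<'E'
from h import *
np.set_printoptions(precision=1,suppress=True)
t=lambda x,y:(230+(x-1.4)/3.8,150+(y-1.4)/3.8)
s=lambda x,y:(210+(x-1.4)/3.7,170+(y-1.4)/3.7)
C=[((165,57),(68,302),(80,140)),((82,357),(235,512),(-80,140)),((376,432),(467,352),(-80,-10)),((450,128),(298,170),(80,-10))]
W=[];Q=[]
for a,b,c in C:
    p,e=tri(ray('top',t(*a)),ray('side',s(*b)));pl=plane('top',t(*a),66);ps=plane('side',s(*b),66)
    print(c,p,e,pl,ps); W.append((pl+ps)[:2]/2);Q.append(c)
W=np.array(W);Q=np.array(Q,float)
w=W-W.mean(0);q=Q-Q.mean(0)
th=np.arctan2((q[:,0]*w[:,1]-q[:,1]*w[:,0]).sum(),(q*w).sum())
R=np.array([[np.cos(th),-np.sin(th)],[np.sin(th),np.cos(th)]]);o=W.mean(0)-R@Q.mean(0)
print('th',th,'o',o,'res',W-(Q@R.T+o))
def case(p): return np.append(R.T@(p[:2]-o),p[2])
for nm,a,b in [('knob',(217,239),(254,294)),('lidFL',(388,380),(463,255)),('lidFR',(662,448),(650,130)),('notchouter',(313,312),(352,318)),('stemend',(102,235),(165,408)),('tape',(273,148),(203,265))]:
    p,e=tri(ray('top',t(*a)),ray('side',s(*b)));print(nm,p,e,'case',case(p))
E
```

```text
(80, 140) [725.4 120.9  69.2] 0.23077264300650932 [726.8 121.3  66. ] [727.  119.6  66. ]
(-80, 140) [575.4 163.8  65.7] 1.2830475382141118 [574.1 163.3  66. ] [576.6 164.3  66. ]
(-80, -10) [535.2  21.2  62.8] 1.682791662752577 [533.   20.6  66. ] [535.7  23.2  66. ]
(80, -10) [683.6 -21.1  64.7] 1.891609355845704 [685.1 -20.3  66. ] [681.  -20.7  66. ]
th -0.28446973833579764 o [611.7   9. ] res [[-0.9 -0.5]
 [ 1.2 -2.1]
 [ 2.3  0.1]
 [-2.6  2.5]]
knob [613.7  91.2 136.5] 0.8836089855840926 case [-21.1  79.4 136.5]
lidFL [545.1  14.6 136.5] 0.005174881361378318 case [-65.5 -13.3 136.5]
lidFR [ 511.4 -106.8  134.2] 0.2674590649515573 case [ -63.8 -139.3  134.2]
notchouter [589.6  49.4  83.7] 0.2302251091801202 case [-32.5  32.5  83.7]
stemend [628.1 149.5  95.1] 0.6035763876144732 case [-23.6 139.5  95.1]
tape [673.1  67.5  83.1] 1.0514524062493213 case [42.6 73.4 83.1]
```

The two views agree:
- The case origin is at (611.7, 9) with a yaw of -0.284 rad.
- The lid front edge is at z≈135.
- The knob is at case (-21, 79, 135).
- The notch looks to be near case y≈33.

I'll turn the tool so that tool x = case x and tool y = -case y, with the gripper shut.

>>> drive_tool:
  moves:
    - [0,0,0,0,0,7.2,0]
    - [0,0,0,0,0,7.2,0]
    - [0,0,0,0,0,7.2,0]
    - [0,0,0,0,0,7.2,0]
    - [0,0,0,0,0,7.2,0]
    - [0,0,0,0,0,0,0]

```text
clock: 0.75
tcp_pos: [176.4, -494.3, 256.0]
eef_rot: [-0.0, 0.99, -0.143, -0.0]
contact_force: [0.3, -0.4, 0.1]
width: -0.0
```

>>> drive_tool:
  moves:
    - [0.02,-0.046,0,0,0,0,0]
    - [0.02,-0.046,0,0,0,0,0]
    - [0.02,-0.046,0,0,0,0,0]
    - [0.02,-0.046,0,0,0,0,0]
    - [0.02,-0.046,0,0,0,0,0]
    - [0.02,-0.046,0,0,0,0,0]
    - [0.02,-0.046,0,0,0,0,0]
    - [0.02,-0.046,0,0,0,0,0]
    - [0.02,-0.046,0,0,0,0,0]
    - [0,0,0,0,0,0,0]

```text
clock: 1.75
tcp_pos: [467.6, -144.4, 256.2]
eef_rot: [-0.001, 0.991, -0.137, 0.0]
contact_force: [-1.0, -0.2, 0.7]
width: -0.1
```

```bash
cat >> h.py <<'E'
from scipy.spatial.transform import Rotation as Ro
TH=-0.2845;O=np.array([611.7,9.0,0]);RC=Ro.from_euler('z',TH).as_matrix()
def case(p): return RC.T@(np.asarray(p)-O)
def world(p): return RC@np.asarray(p)+O
def st():
    s=ctrl.state();q=s['eef_rot'];T=Ro.from_quat([q[1],q[2],q[3],q[0]]).as_matrix()
    np.set_printoptions(precision=2,suppress=True)
    print('t',s['clock'],'tcp case',case(s['tcp_pos']),'F case',RC.T@s['contact_force'],'w',s['width'],'tip',ctrl.tip_extent)
    print('tool in case\n',(RC.T@T).round(3),'j',s['joints'])
E
python3 -c "
from h import *
st()
import cv2;P=ctrl.camera_params('wrist');np.save('w1.npy',P,allow_pickle=True);cv2.imwrite('pics/w1.png',ctrl.grab_frame('wrist')[:,:,::-1])"
```

```text
t 1.75 tcp case [ -95.26 -187.7   256.15] F case [-0.93 -0.5   0.67] w -0.0832700467819648 tip 25.0
tool in case
 [[ 1.    0.01  0.  ]
 [ 0.01 -1.    0.  ]
 [ 0.   -0.   -1.  ]] j [-0.46  0.28  1.62  0.    1.25  1.39]
```

View pics/w1.png

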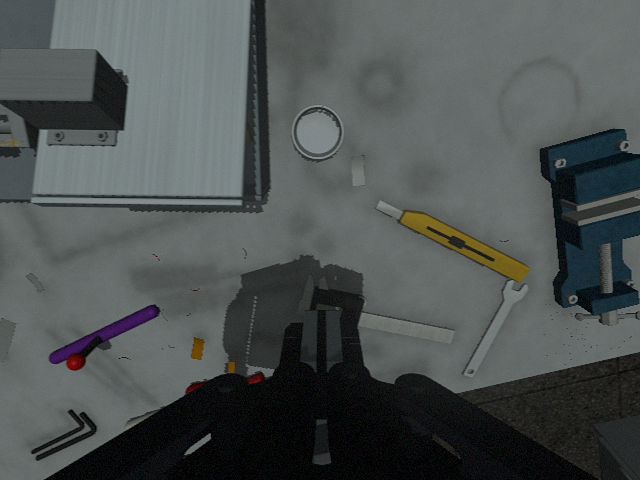

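The lid's edges are aligned with the wrist view, so the yaw is right. I'll go over the press point.

>>> drive_tool:
  moves:
    - [0.018,-0.041,0.02,0,0,0,0]
    - [0.018,-0.041,0.02,0,0,0,0]
    - [0,0,0.02,0,0,0,0]
    - [0,0,0,0,0,0,0]

```text
clock: 2.2
tcp_pos: [520.9, -80.4, 193.5]
eef_rot: [-0.0, 0.99, -0.141, -0.003]
contact_force: [-0.5, -0.7, -1.1]
width: 0.3
```

```bash
python3 -c "
from h import *
st()
import cv2;P=ctrl.camera_params('wrist');np.save('w2.npy',P,allow_pickle=True);cv2.imwrite('pics/w2.png',ctrl.grab_frame('wrist')[:,:,::-1]);cv2.imwrite('pics/s2.png',ctrl.grab_frame('side')[:,:,::-1])"
```

```text
t 2.2 tcp case [ -62.1  -111.3   193.55] F case [-0.25 -0.75 -1.07] w 0.27819976448463435 tip 25.0
tool in case
 [[ 1.    0.   -0.01]
 [ 0.   -1.   -0.  ]
 [-0.01  0.   -1.  ]] j [-0.3   0.41  1.61 -0.    1.13  1.56]
```

View pics/w2.png

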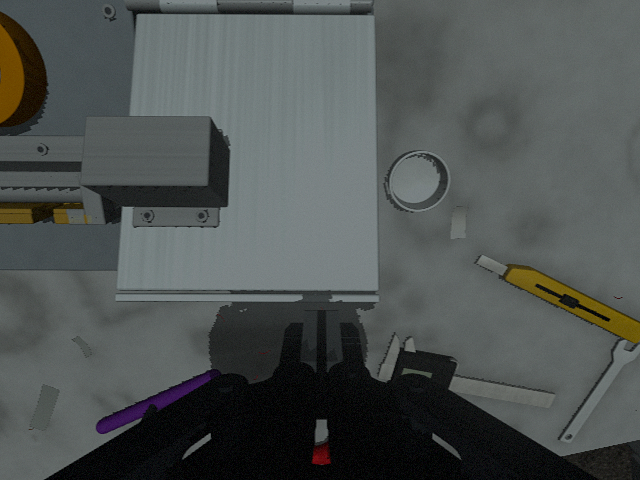

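View pics/s2.png

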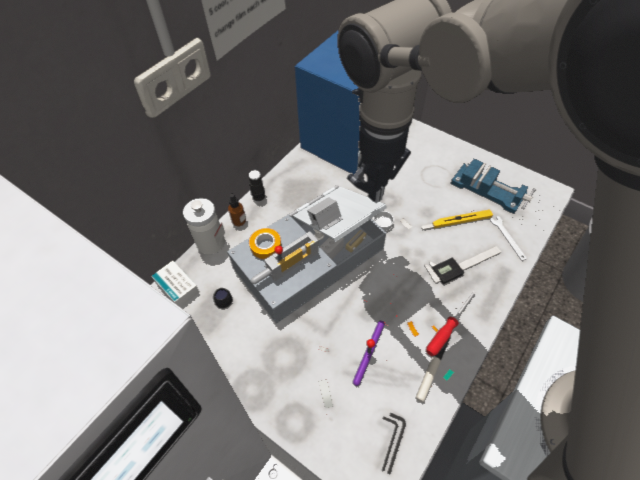

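The fingertips (wrist view about (320,310)) are only just inside the lid's front edge, so I'll shift about 14 mm to the rear and then go down in small steps.

>>> drive_tool:
  moves:
    - [0.014,-0.005,0,0,0,0,0]
    - [0,0,0.01,0,0,0,0]
    - [0,0,0.01,0,0,0,0]
    - [0,0,0.008,0,0,0,0]
    - [0,0,0.008,0,0,0,0]
    - [0,0,0,0,0,0,0]

```text
clock: 2.9
tcp_pos: [536.5, -79.6, 159.0]
eef_rot: [-0.0, 0.99, -0.142, -0.001]
contact_force: [-0.0, -0.0, 0.3]
width: 0.1
```

>>> drive_tool:
  moves:
    - [0,0,0.008,0,0,0,0]
    - [0,0,0.008,0,0,0,0]
    - [0,0,0,0,0,0,0]

```text
clock: 3.2
tcp_pos: [536.9, -79.5, 143.2]
eef_rot: [-0.0, 0.99, -0.142, -0.001]
contact_force: [0.2, 0.4, 1.1]
width: -0.2
```

```bash
python3 -c "
from h import *
st()
import cv2;cv2.imwrite('pics/w3.png',ctrl.grab_frame('wrist')[:,:,::-1])"
```

```text
t 3.2 tcp case [ -46.93 -105.91  143.21] F case [0.08 0.48 1.14] w -0.177361060742769 tip 25.0
tool in case
 [[ 1. -0. -0.]
 [-0. -1. -0.]
 [-0.  0. -1.]] j [-0.29  0.49  1.63 -0.    1.02  1.57]
```

View pics/w3.png

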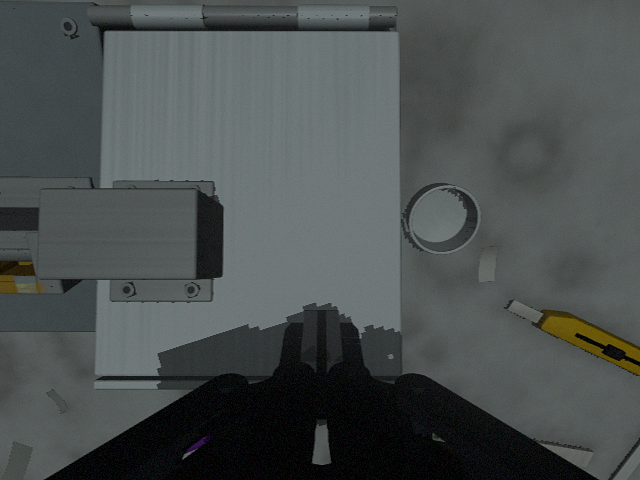

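The fingertips are on the lid, well clear of the keeper, and the lid is already giving. I'll keep pressing until the tip is near 66, which is TCP z≈91.

>>> drive_tool:
  moves:
    - [0,0,0.008,0,0,0,0]
    - [0,0,0.008,0,0,0,0]
    - [0,0,0.008,0,0,0,0]
    - [0,0,0.008,0,0,0,0]
    - [0,0,0.006,0,0,0,0]
    - [0,0,0.005,0,0,0,0]
    - [0,0,0,0,0,0,0]

```text
clock: 3.95
tcp_pos: [537.2, -79.6, 100.4]
eef_rot: [-0.0, 0.99, -0.142, -0.0]
contact_force: [0.1, -0.1, -0.5]
width: -0.3
```

>>> drive_tool:
  moves:
    - [0,0,0.003,0,0,0,0]
    - [0,0,0.003,0,0,0,0]
    - [0,0,0,0,0,0,0]

```text
clock: 4.25
tcp_pos: [537.5, -79.7, 95.1]
eef_rot: [0.0, 0.99, -0.142, 0.0]
contact_force: [0.2, -0.1, 0.6]
width: -0.0
```

```bash
python3 -c "
from h import *
st()
import cv2;a=ctrl.grab_frame('side')[140:340,200:440,::-1];cv2.imwrite('pics/s4.png',cv2.resize(a,None,fx=3,fy=3,interpolation=2));cv2.imwrite('pics/w4.png',ctrl.grab_frame('wrist')[:,:,::-1])"
```

```text
t 4.25 tcp case [ -46.35 -105.95   95.1 ] F case [ 0.23 -0.04  0.64] w -0.024679475742519167 tip 25.0
tool in case
 [[ 1. -0.  0.]
 [-0. -1. -0.]
 [ 0.  0. -1.]] j [-0.29  0.55  1.68 -0.    0.91  1.57]
```

View pics/s4.png

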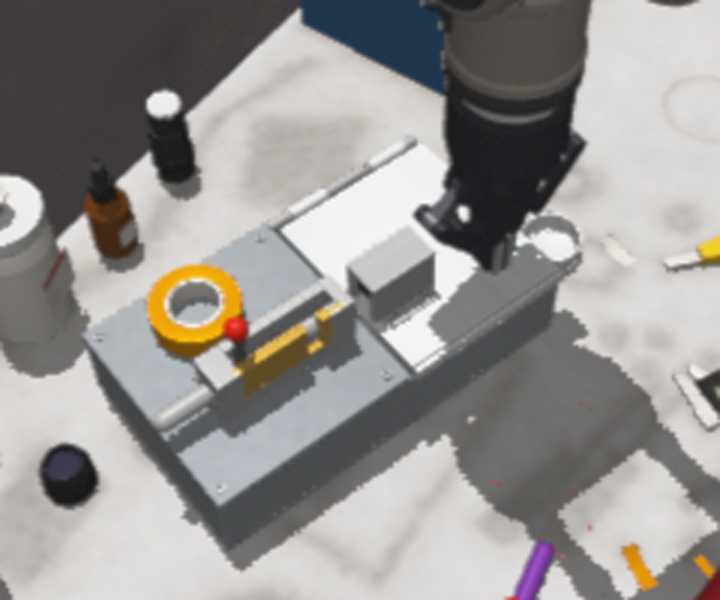

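View pics/w4.png

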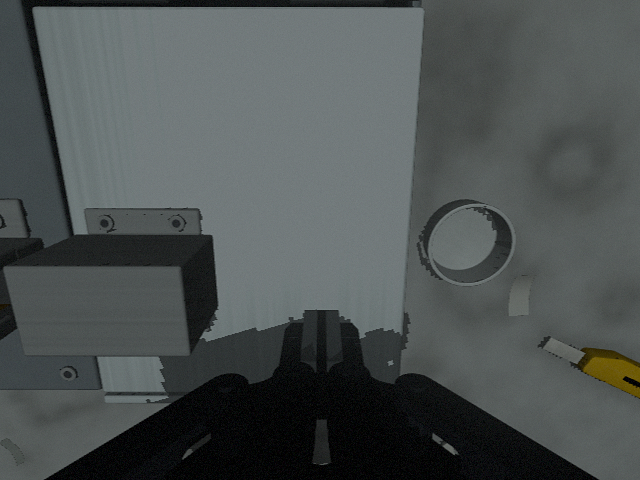

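The lid is almost flush. I'll press on until the force rises.

>>> drive_tool:
  moves:
    - [0,0,0.002,0,0,0,0]
    - [0,0,0.002,0,0,0,0]
    - [0,0,0,0,0,0,0]

```text
clock: 4.65
tcp_pos: [537.4, -79.7, 91.1]
eef_rot: [0.0, 0.99, -0.142, 0.0]
contact_force: [0.0, 0.9, -0.2]
width: -0.4
```

>>> drive_tool:
  moves:
    - [0,0,0.001,0,0,0,0]
    - [0,0,0,0,0,0,0]

```text
clock: 4.85
tcp_pos: [537.4, -79.7, 91.0]
eef_rot: [0.0, 0.99, -0.142, 0.0]
contact_force: [-2.5, 0.3, 7.1]
width: -0.0
```

>>> drive_tool:
  moves:
    - [0,0,0.001,0,0,0,0]
    - [0,0,0,0,0,0,0]

```text
clock: 5.05
tcp_pos: [537.4, -79.7, 90.9]
eef_rot: [0.0, 0.99, -0.142, 0.0]
contact_force: [-4.6, 0.4, 14.7]
width: -0.1
```

The lid is shut: the force is rising and the tip is at z=66. The stiffness is about 7.5 N/mm. Now I'll lift and move over the knob, opening the jaws part way.

>>> drive_tool:
  moves:
    - [0,0,-0.03,0,0,0,0]
    - [0,0,-0.04,0,0,0,0]
    - [0,0,-0.045,0,0,0,0.45]
    - [0.006,-0.04,0,0,0,0,0.45]
    - [0.006,-0.04,0,0,0,0,0.45]
    - [0,-0.03,0,0,0,0,0.45]
    - [0,0,0,0,0,0,0.45]
    - [0,0,0,0,0,0,0.45]

```text
clock: 5.85
tcp_pos: [579.6, 22.9, 203.9]
eef_rot: [0.0, 0.99, -0.141, -0.0]
contact_force: [0.2, -0.3, -0.2]
width: 38.5
```

```bash
python3 -c "
from h import *
st()
import cv2
P=ctrl.camera_params('wrist');np.save('P5.npy',P,allow_pickle=True)
cv2.imwrite('pics/w5.png',ctrl.grab_frame('wrist')[:,:,::-1]);a=ctrl.grab_frame('side')[140:340,200:440,::-1];cv2.imwrite('pics/s5.png',cv2.resize(a,None,fx=3,fy=3,interpolation=2));cv2.imwrite('pics/t5.png',ctrl.grab_frame('top')[:,:,::-1])"
```

```text
t 5.85 tcp case [-34.69   4.34 203.87] F case [ 0.3  -0.26 -0.17] w 38.517240780232626 tip 25.0
tool in case
 [[ 1.  0. -0.]
 [ 0. -1. -0.]
 [-0.  0. -1.]] j [-0.09  0.49  1.45 -0.    1.21  1.76]
```

View pics/w5.png

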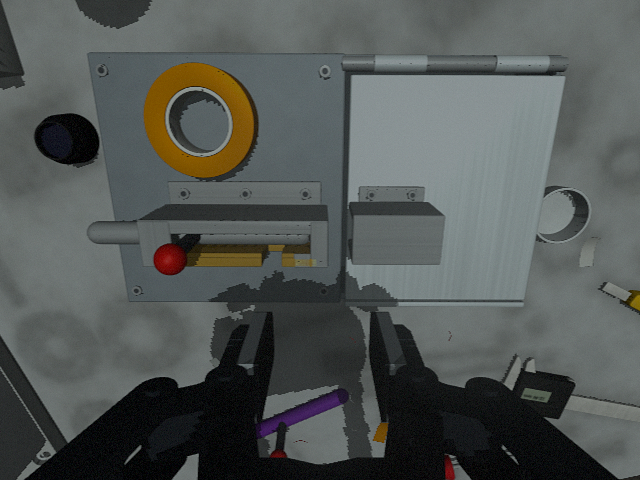

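View pics/s5.png

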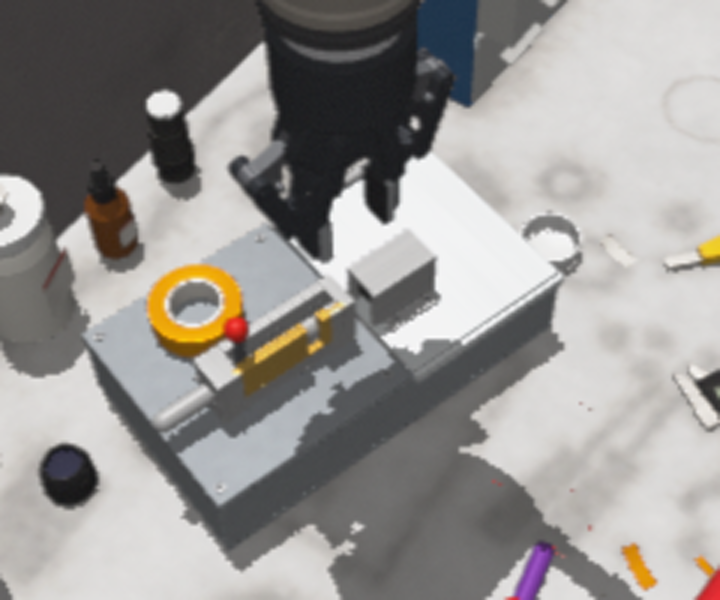

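The lid is shut. In the wrist view the knob is at (171,258), and the notch gap in the brass plate runs from about x=267 to 281 at row 252. Next I'll fit the knob centre and intersect with the other views.

```bash
python3 - <<'E'
from h import *
import cv2
def red(f,box):
    im=cv2.imread(f);h=cv2.cvtColor(im,cv2.COLOR_BGR2HSV)
    m=(((h[...,0]<6)|(h[...,0]>174))&(h[...,1]>150)&(h[...,2]>60)).astype(np.uint8)
    k=np.zeros_like(m);x0,y0,x1,y1=box;k[y0:y1,x0:x1]=m[y0:y1,x0:x1]
    c=max(cv2.findContours(k,0,2)[0],key=cv2.contourArea);return cv2.minEnclosingCircle(c)
P=np.load('P5.npy',allow_pickle=True).item()
w,t,s=red('pics/w5.png',(130,220,220,300)),red('pics/t5.png',(270,195,310,230)),red('pics/side0.png',(265,235,295,265))
print(w,t,s)
for rs in ([ray('wrist',w[0],P),ray('top',t[0])],[ray('wrist',w[0],P),ray('side',s[0])],[ray('wrist',w[0],P),ray('top',t[0]),ray('side',s[0])]):
    p,e=tri(*rs);print('knob case',case(p),e)
for px in [(265,247),(281,247),(264,258),(281,258)]:
    for z in (88,95,110): print(px,z,case(plane('wrist',px,z,P)))
for px,c in [((345,52),(80,-10)),((345,301),(-80,-10)),((89,54),(80,140)),((131,302),(-80,140)),((524,304),(-80,-140))]: print(c,case(plane('wrist',px,66,P)))
a=cv2.imread('pics/w5.png')[190:300,80:360];cv2.imwrite('pics/w5c.png',cv2.resize(a,None,fx=2.8,fy=2.8,interpolation=2))
E
```

```text
((168.67391967773438, 259.0652160644531), 15.506815910339355) ((286.8333435058594, 212.8333282470703), 3.3748350143432617) ((278.5, 249.5), 3.8079864978790283)
knob case [-20.96678791  79.9014987  131.87628164] 0.6714579615598311
knob case [-19.92084216  79.50206991 134.29348974] 0.09849853023280657
knob case [-20.54485174  79.39988008 133.8794157 ] 1.208735168466835
(265, 247) 88 [-29.26406368  38.42173382  88.        ]
(265, 247) 95 [-26.89003934  37.38789561  95.        ]
(265, 247) 110 [-21.80284431  35.17252801 110.        ]
(281, 247) 88 [-29.26564444  28.62797629  88.        ]
(281, 247) 95 [-26.8915725   27.88901128  95.        ]
(281, 247) 110 [-21.80427549  26.30551484 110.        ]
(264, 258) 88 [-36.44138214  39.3667622   88.        ]
(264, 258) 95 [-33.85126107  38.30447081  95.        ]
(264, 258) 110 [-28.30100164  36.02813211 110.        ]
(281, 258) 88 [-36.44310231  28.86208332  88.        ]
(281, 258) 95 [-33.85292946  28.11606976  95.        ]
(281, 258) 110 [-28.30255904  26.51746926 110.        ]
(80, -10) [81.51634535 -9.66021968 66.        ]
(-80, -10) [-76.7906414  -12.70189886  66.        ]
(80, 140) [ 80.49394054 137.54579766  66.        ]
(-80, 140) [-77.54292151 137.74441381  66.        ]
(-80, -140) [ -79.15199737 -138.83667423   66.        ]
```

View pics/w5c.png

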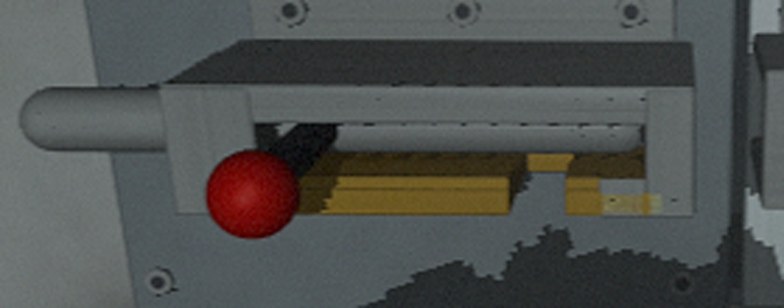

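The knob is at case (-20.5, 79.4, 134) and agrees across the views to about 1 mm. The notch centre is about 46 mm further toward -y. I'll go over the knob and straddle it along y, keeping the tips above the barrel top.

>>> drive_tool:
  moves:
    - [0.007,-0.037,0,0,0,0,0.45]
    - [0.007,-0.038,0,0,0,0,0.45]
    - [0,0,0,0,0,0,0.45]
    - [0,0,0.02,0,0,0,0.45]
    - [0,0,0.01,0,0,0,0.45]
    - [0,0,0,0,0,0,0.45]

```text
clock: 6.6
tcp_pos: [613.2, 89.3, 172.5]
eef_rot: [0.0, 0.99, -0.143, -0.002]
contact_force: [0.5, 0.6, -0.8]
width: 38.4
```

```bash
python3 -c "
from h import *
st()
import cv2
cv2.imwrite('pics/w6.png',ctrl.grab_frame('wrist')[:,:,::-1]);a=ctrl.grab_frame('side')[140:340,200:440,::-1];cv2.imwrite('pics/s6.png',cv2.resize(a,None,fx=3,fy=3,interpolation=2))"
```

```text
t 6.6 tcp case [-21.1   77.54 172.47] F case [ 0.29  0.76 -0.8 ] w 38.402776669594346 tip 25.0
tool in case
 [[ 1. -0. -0.]
 [-0. -1. -0.]
 [-0.  0. -1.]] j [ 0.02  0.59  1.36 -0.    1.2   1.88]
```

View pics/w6.png

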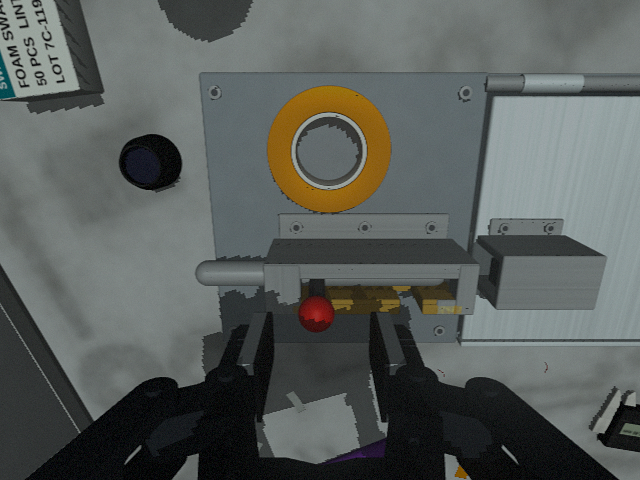

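View pics/s6.png

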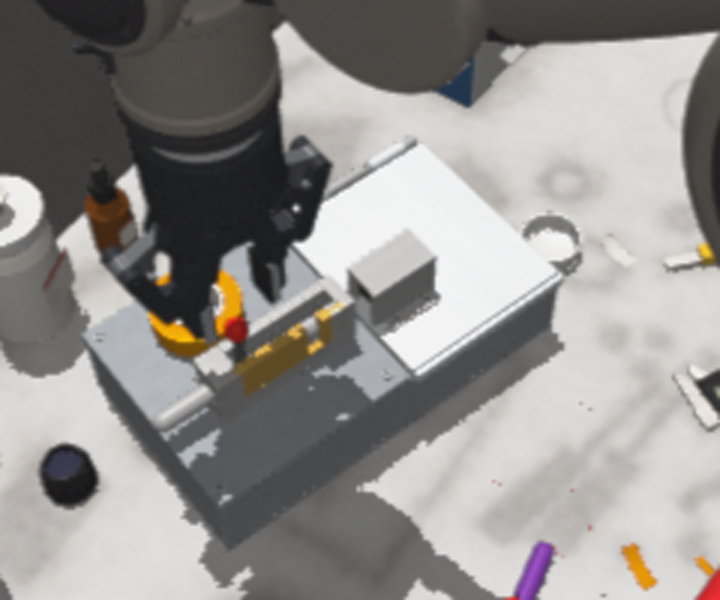

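The knob (317,313) is centred between the pads. I'll descend 28 mm and close.

>>> drive_tool:
  moves:
    - [0,-0.001,0.01,0,0,0,0.45]
    - [0,0,0.01,0,0,0,0.45]
    - [0,0,0.008,0,0,0,0.45]
    - [0,0,0,0,0,0,0.45]

```text
clock: 7.1
tcp_pos: [613.8, 91.5, 144.5]
eef_rot: [0.0, 0.99, -0.142, -0.002]
contact_force: [0.2, -0.1, 0.3]
width: 38.5
```

>>> drive_tool:
  moves:
    - [0,0,0,0,0,0,0.3]
    - [0,0,0,0,0,0,0.2]
    - [0,0,0,0,0,0,0.1]
    - [0,0,0,0,0,0,0.1]
    - [0,0,0,0,0,0,0.1]

```text
clock: 7.6
tcp_pos: [615.0, 91.4, 146.8]
eef_rot: [0.0, 0.99, -0.142, 0.001]
contact_force: [-1.2, 0.5, 2.6]
width: 11.8
```

```bash
python3 -c "
from h import *
st()
import cv2
cv2.imwrite('pics/w7.png',ctrl.grab_frame('wrist')[:,:,::-1])"
```

```text
t 7.6 tcp case [-20.    80.02 146.83] F case [-1.26  0.13  2.58] w 11.795099767138131 tip 25.0
tool in case
 [[ 1. -0.  0.]
 [-0. -1.  0.]
 [ 0. -0. -1.]] j [ 0.02  0.61  1.39 -0.    1.14  1.88]
```

View pics/w7.png

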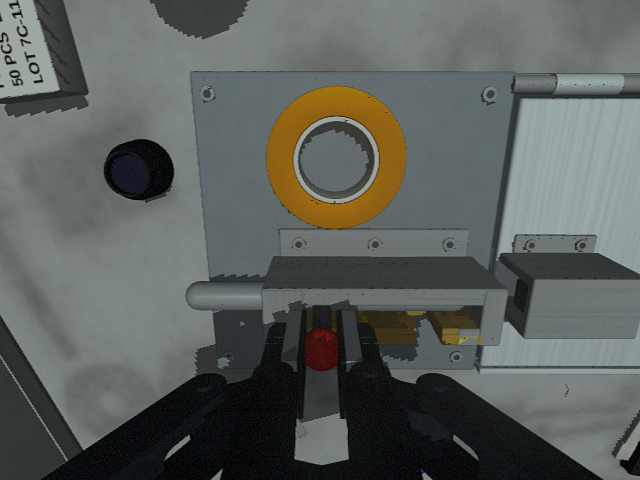

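The width reads 11.8 mm on a 16 mm ball and the TCP rose about 2 mm, so the pads may be closing off the ball's equator. I'll check by holding briefly.

>>> drive_tool:
  moves:
    - [0,0,0,0,0,0,0.15]

```text
clock: 7.75
tcp_pos: [614.9, 91.4, 146.7]
eef_rot: [0.0, 0.99, -0.142, 0.0]
contact_force: [-0.6, -0.2, 3.6]
width: 13.2
```

```bash
python3 -c "
from h import *
st()
import cv2
a=ctrl.grab_frame('wrist')[270:420,220:420,::-1];cv2.imwrite('pics/w8.png',cv2.resize(a,None,fx=4,fy=4,interpolation=2))
a=ctrl.grab_frame('side')[190:290,230:370,::-1];cv2.imwrite('pics/s8.png',cv2.resize(a,None,fx=5,fy=5,interpolation=2))"
```

```text
t 7.75 tcp case [-20.03  79.99 146.7 ] F case [-0.56 -0.4   3.59] w 13.207170843840697 tip 25.0
tool in case
 [[ 1. -0.  0.]
 [-0. -1.  0.]
 [ 0. -0. -1.]] j [ 0.02  0.61  1.39 -0.    1.14  1.88]
```

View pics/w8.png

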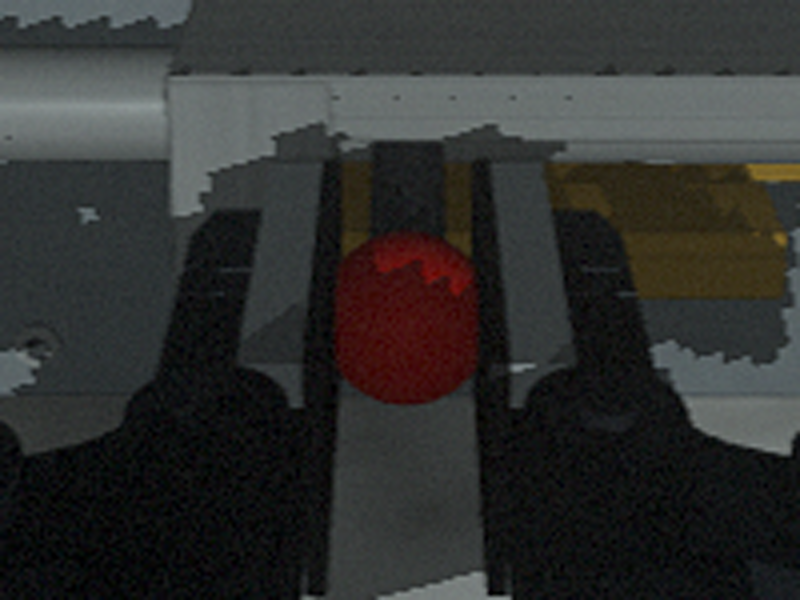

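View pics/s8.png

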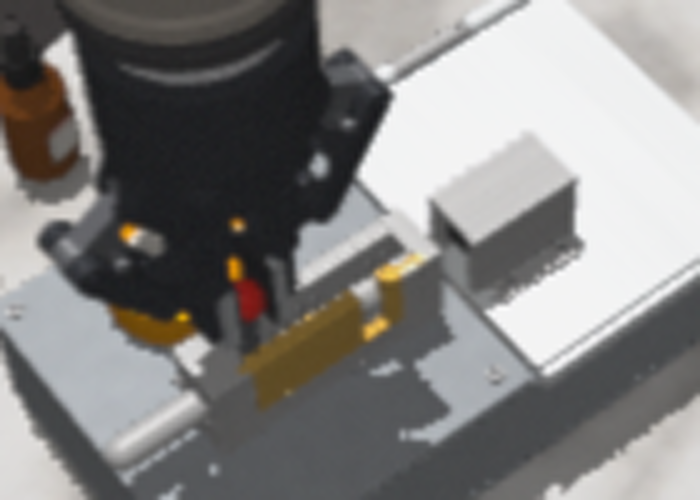

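The knob sits well inside the pads, and the low reading is soft-pad indentation. The tips are clear of the barrel. Now I'll slide the bolt towards -y, which is tool +y.

>>> drive_tool:
  moves:
    - [0,0.005,0,0,0,0,0.15]
    - [0,0.008,0,0,0,0,0.15]
    - [0,0.007,0,0,0,0,0.15]
    - [0,0.005,0,0,0,0,0.15]
    - [0,0,0,0,0,0,0.15]

```text
clock: 8.35
tcp_pos: [607.6, 66.5, 146.7]
eef_rot: [0.0, 0.99, -0.143, 0.0]
contact_force: [-0.1, 1.5, 4.9]
width: 13.0
```

>>> drive_tool:
  moves:
    - [0,0.005,0,0,0,0,0.15]
    - [0,0.004,0,0,0,0,0.15]
    - [0,0,0,0,0,0,0.15]

```text
clock: 8.65
tcp_pos: [605.2, 58.4, 146.7]
eef_rot: [-0.0, 0.99, -0.143, 0.0]
contact_force: [1.1, 4.0, 5.7]
width: 12.6
```

```bash
python3 -c "
from h import *
st()
import cv2
P=ctrl.camera_params('wrist');np.save('P9.npy',P,allow_pickle=True)
cv2.imwrite('pics/w9f.png',ctrl.grab_frame('wrist')[:,:,::-1])
a=cv2.imread('pics/w9f.png')[250:400,200:400];cv2.imwrite('pics/w9.png',cv2.resize(a,None,fx=4,fy=4,interpolation=2))
a=ctrl.grab_frame('side')[190:290,230:370,::-1];cv2.imwrite('pics/s9.png',cv2.resize(a,None,fx=5,fy=5,interpolation=2))"
```

```text
t 8.65 tcp case [-20.11  45.54 146.67] F case [-0.09  4.13  5.66] w 12.59732136393301 tip 25.0
tool in case
 [[ 1. -0.  0.]
 [-0. -1.  0.]
 [ 0. -0. -1.]] j [-0.03  0.59  1.43  0.    1.12  1.83]
```

View pics/w9.png

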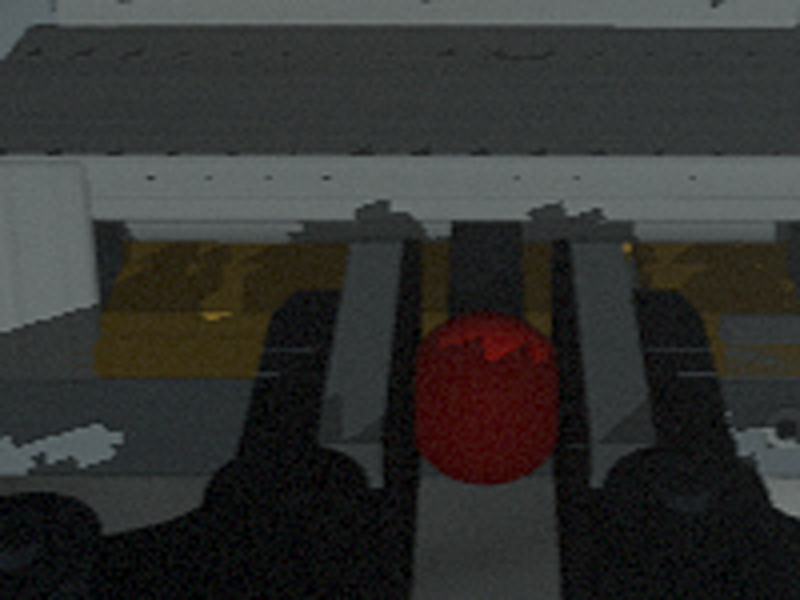

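View pics/s9.png

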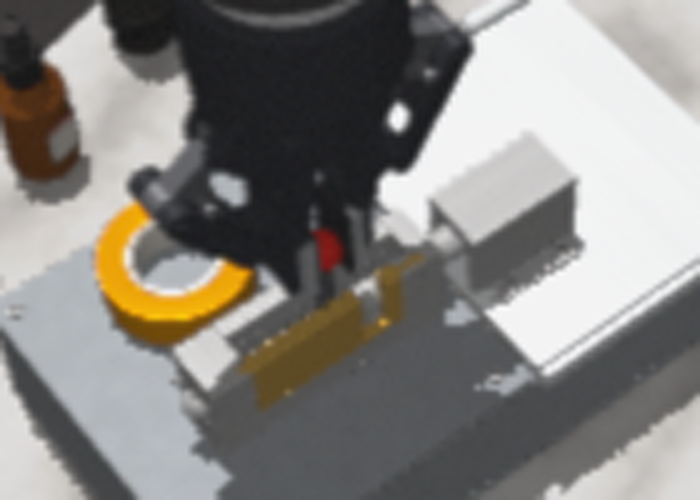

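The bolt tip is in the keeper and the spring is felt, 4 N along +y. I'm about 12 mm short of the notch. I'll lean lightly forward and creep on, watching for x to give.

>>> drive_tool:
  moves:
    - [-0.002,0.002,-0.0005,0,0,0,0.15]
    - [-0.002,0.002,0,0,0,0,0.15]
    - [0,0,0,0,0,0,0.15]

```text
clock: 9.05
tcp_pos: [600.3, 55.8, 146.7]
eef_rot: [-0.0, 0.99, -0.142, 0.001]
contact_force: [4.5, 3.4, 2.8]
width: 13.0
```

```bash
python3 -c "
from h import *
st()"
```

```text
t 9.05 tcp case [-24.05  41.72 146.75] F case [3.36 4.55 2.75] w 12.996592410532811 tip 25.0
tool in case
 [[ 1. -0.  0.]
 [-0. -1.  0.]
 [ 0. -0. -1.]] j [-0.03  0.58  1.45  0.    1.11  1.82]
```

>>> drive_tool:
  moves:
    - [-0.0005,0.0015,0,0,0,0,0.15]
    - [0,0.0015,0,0,0,0,0.15]
    - [0,0,0,0,0,0,0.15]

```text
clock: 9.35
tcp_pos: [599.3, 53.2, 146.8]
eef_rot: [-0.0, 0.99, -0.142, 0.001]
contact_force: [4.4, 3.4, 1.8]
width: 13.0
```

>>> drive_tool:
  moves:
    - [0,0.0015,0,0,0,0,0.15]
    - [0,0,0,0,0,0,0.15]

```text
clock: 9.55
tcp_pos: [598.7, 51.7, 146.7]
eef_rot: [-0.0, 0.99, -0.142, 0.001]
contact_force: [4.2, 3.2, 1.2]
width: 12.9
```

>>> drive_tool:
  moves:
    - [0,0.0015,0,0,0,0,0.15]
    - [0,0,0,0,0,0,0.15]

```text
clock: 9.75
tcp_pos: [598.1, 50.5, 146.8]
eef_rot: [-0.0, 0.99, -0.142, 0.0]
contact_force: [3.0, 5.0, 2.1]
width: 13.0
```

```bash
python3 -c "
from h import *
st()"
```

```text
t 9.75 tcp case [-24.68  35.99 146.76] F case [1.48 5.67 2.06] w 12.981878388255424 tip 25.0
tool in case
 [[ 1. -0.  0.]
 [-0. -1.  0.]
 [ 0. -0. -1.]] j [-0.04  0.58  1.46  0.    1.11  1.81]
```

The x reaction fell from about 3.4 to 1.5 N near y=36, so the notch is probably starting. I'll go on a little and lean more.

>>> drive_tool:
  moves:
    - [0,0.001,0,0,0,0,0.15]
    - [-0.0015,0,0,0,0,0,0.15]
    - [0,0,0,0,0,0,0.15]

```text
clock: 10.05
tcp_pos: [596.4, 50.0, 146.7]
eef_rot: [-0.0, 0.99, -0.142, 0.0]
contact_force: [4.5, 3.6, 1.8]
width: 12.8
```

```bash
python3 -c "
from h import *
st()"
```

```text
t 10.05 tcp case [-26.17  35.07 146.7 ] F case [3.27 4.73 1.76] w 12.832572819877173 tip 25.0
tool in case
 [[ 1. -0.  0.]
 [-0. -1.  0.]
 [ 0. -0. -1.]] j [-0.04  0.58  1.46  0.    1.1   1.81]
```

>>> drive_tool:
  moves:
    - [0,0.001,0,0,0,0,0.15]
    - [0,0,0,0,0,0,0.15]

```text
clock: 10.25
tcp_pos: [596.2, 49.2, 146.7]
eef_rot: [-0.0, 0.99, -0.142, 0.0]
contact_force: [2.3, 5.3, 1.0]
width: 13.2
```

>>> drive_tool:
  moves:
    - [0,0.001,0,0,0,0,0.15]
    - [0,0,0,0,0,0,0.15]

```text
clock: 10.45
tcp_pos: [595.9, 48.3, 146.7]
eef_rot: [-0.0, 0.99, -0.142, 0.0]
contact_force: [2.8, 5.2, 1.5]
width: 12.7
```

>>> drive_tool:
  moves:
    - [-0.002,0,0,0,0,0,0.15]
    - [0,0,0,0,0,0,0.15]

```text
clock: 10.65
tcp_pos: [594.0, 48.7, 146.6]
eef_rot: [-0.0, 0.99, -0.142, 0.0]
contact_force: [4.4, 4.3, 0.3]
width: 13.0
```

```bash
python3 -c "
from h import *
st()
import cv2
a=ctrl.grab_frame('side')[190:290,230:370,::-1];cv2.imwrite('pics/s10.png',cv2.resize(a,None,fx=5,fy=5,interpolation=2))"
```

```text
t 10.65 tcp case [-28.14  33.17 146.56] F case [3.02 5.41 0.28] w 13.007843810474139 tip 25.0
tool in case
 [[ 1. -0.  0.]
 [-0. -1.  0.]
 [ 0. -0. -1.]] j [-0.05  0.57  1.47  0.    1.1   1.81]
```

View pics/s10.png

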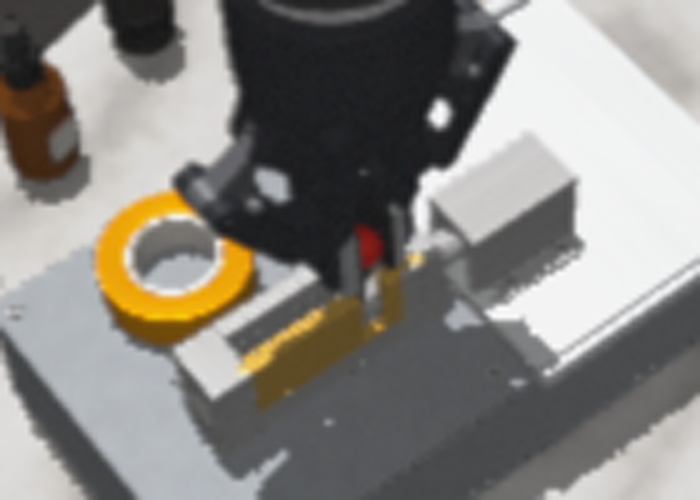

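The TCP is now 6 mm forward of upright with only about 3 N, beyond the 3 mm lean limit, and the side view shows the stem at the notch. I'll follow the arc a bit further and check that the knob comes along.

>>> drive_tool:
  moves:
    - [-0.003,0,0.0004,0,0,0,0.15]
    - [-0.003,0,0.0008,0,0,0,0.15]
    - [0,0,0,0,0,0,0.15]

```text
clock: 11.0
tcp_pos: [587.8, 50.3, 145.7]
eef_rot: [0.0, 0.99, -0.142, 0.0]
contact_force: [2.5, 3.3, 4.3]
width: 12.6
```

```bash
python3 -c "
from h import *
st()
import cv2
a=ctrl.grab_frame('side')[190:290,230:370,::-1];cv2.imwrite('pics/s11.png',cv2.resize(a,None,fx=5,fy=5,interpolation=2))
a=ctrl.grab_frame('wrist')[250:400,200:400,::-1];cv2.imwrite('pics/w11.png',cv2.resize(a,None,fx=4,fy=4,interpolation=2))"
```

```text
t 11.0 tcp case [-34.54  32.92 145.69] F case [1.53 3.84 4.29] w 12.55873060804929 tip 25.0
tool in case
 [[ 1. -0.  0.]
 [-0. -1. -0.]
 [ 0.  0. -1.]] j [-0.04  0.56  1.49 -0.    1.09  1.81]
```

View pics/s11.png

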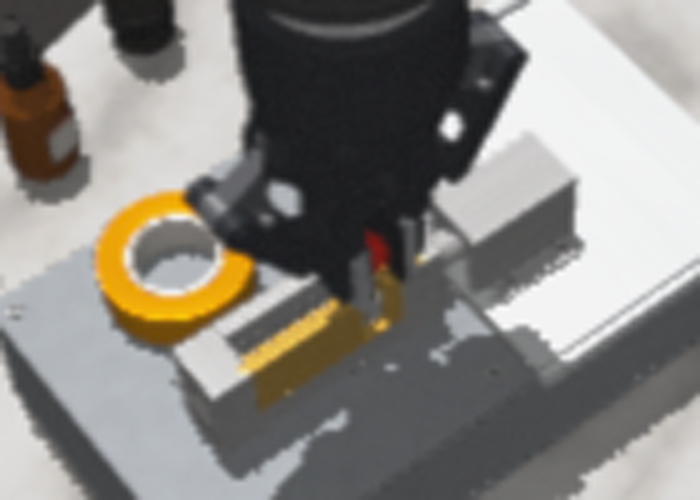

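View pics/w11.png

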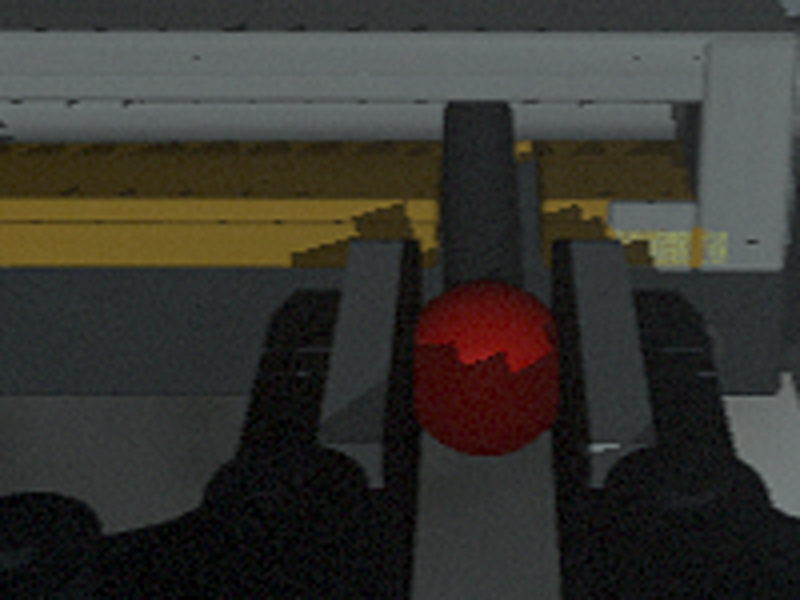

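The stem is in the notch and the handle is following. I'll carry on along the 46 mm arc about the bolt axis.

>>> drive_tool:
  moves:
    - [-0.0035,0,0.0015,0,0,0,0.15]
    - [-0.0035,0,0.002,0,0,0,0.15]
    - [-0.0035,0,0.0023,0,0,0,0.15]
    - [0,0,0,0,0,0,0.15]

```text
clock: 11.5
tcp_pos: [578.3, 53.9, 141.4]
eef_rot: [-0.001, 0.99, -0.143, 0.001]
contact_force: [0.5, 5.5, 13.5]
width: 12.8
```

>>> drive_tool:
  moves:
    - [-0.0035,0,0.0024,0,0,0,0.15]
    - [-0.0033,0,0.0027,0,0,0,0.15]
    - [-0.0027,0,0.0027,0,0,0,0.15]
    - [0,0,0,0,0,0,0.15]

```text
clock: 11.9
tcp_pos: [568.0, 57.1, 133.6]
eef_rot: [-0.001, 0.99, -0.142, -0.0]
contact_force: [-4.2, 7.7, 17.7]
width: 13.1
```

```bash
python3 -c "
from h import *
st()
import cv2
a=ctrl.grab_frame('side')[190:290,230:370,::-1];cv2.imwrite('pics/s12.png',cv2.resize(a,None,fx=5,fy=5,interpolation=2))
a=ctrl.grab_frame('wrist')[200:400,200:440,::-1];cv2.imwrite('pics/w12.png',cv2.resize(a,None,fx=3,fy=3,interpolation=2))"
```

```text
t 11.9 tcp case [-55.45  33.93 133.6 ] F case [-6.18  6.17 17.66] w 13.083531015164274 tip 25.0
tool in case
 [[ 1. -0. -0.]
 [-0. -1.  0.]
 [-0. -0. -1.]] j [-0.03  0.55  1.56  0.    1.04  1.82]
```

View pics/w12.png

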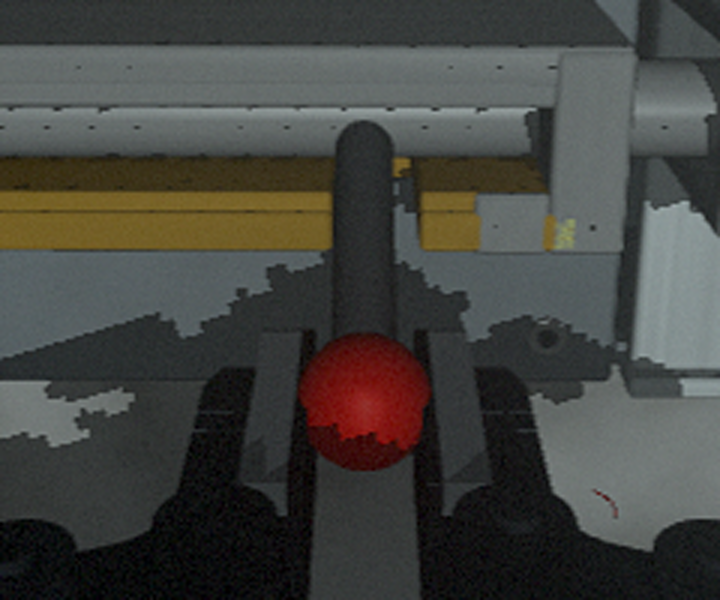

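The knob is lagging toward the rear edge of the pads and there is some radial load (about 18 N). I'll work out where the knob really is by casting its pixel ray onto the arc plane.

```bash
python3 - <<'E'
from h import *
o,d=ray('wrist',(321.7,334)); o=case(o);d=RC.T@d
print(o,d)
best=[]
for s in np.linspace(20,300,5601):
    p=o+s*d; r=np.hypot(p[0]+22,p[2]-88); best.append((abs(r-46),s,p))
best.sort(key=lambda b:b[0])
for b in best[:6]: print(b, np.degrees(np.arctan2(-(b[2][0]+22),b[2][2]-88)))
E
```

```text
[ 28.95299644  33.31632149 250.23988425] [-0.51487515  0.00123868 -0.85726428]
(np.float64(0.0025989685890337455), np.float64(142.35000000000002), array([-44.33948082,  33.49264817, 128.2083138 ])) 29.05626867166985
(np.float64(0.005249261776675951), np.float64(188.3), array([-67.99799385,  33.5495657 ,  88.81702007])) 88.982414755406
(np.float64(0.019708814973320443), np.float64(188.25), array([-67.97225009,  33.54950377,  88.85988328])) 88.92844186087147
(np.float64(0.02238707863601519), np.float64(142.3), array([-44.31373706,  33.49258623, 128.25117701])) 29.00233594462217
(np.float64(0.027544215417179885), np.float64(142.4), array([-44.36522457,  33.4927101 , 128.16545058])) 29.110259975785077
(np.float64(0.03024811804615979), np.float64(188.35000000000002), array([-68.0237376 ,  33.54962764,  88.77415686])) 89.03632907278347
```

View pics/s12.png

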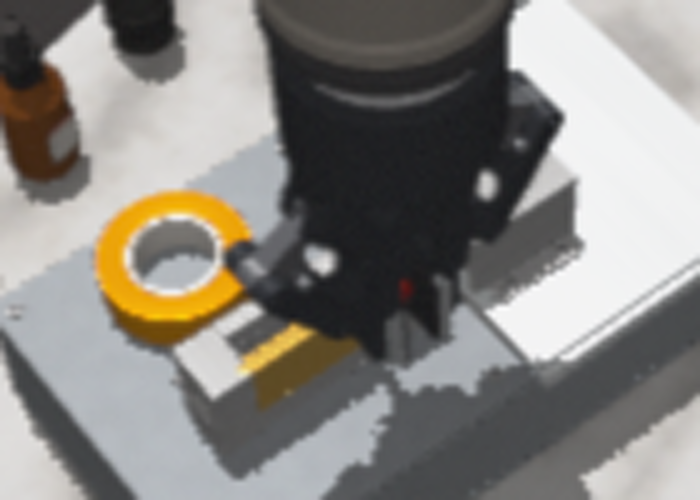

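The ray crosses the arc at 29° (knob at x≈-44, z≈128) while the TCP is at x=-55. So the knob has slipped to the pads' rear edge, but the stem is in the notch and the bolt can't spring back. I won't drag it further. I'll release, lift, and press the knob down from above with shut fingertips.

>>> drive_tool:
  moves:
    - [0,0,-0.001,0,0,0,0.25]
    - [0,0,0,0,0,0,0.45]
    - [0,0,0,0,0,0,0.45]

```text
clock: 12.3
tcp_pos: [568.1, 55.4, 132.1]
eef_rot: [0.001, 0.99, -0.142, -0.001]
contact_force: [0.1, 0.1, 0.2]
width: 38.9
```

>>> drive_tool:
  moves:
    - [0,0,-0.01,0,0,0,0.45]
    - [0,0,-0.02,0,0,0,0.45]
    - [0,0,-0.02,0,0,0,0.45]
    - [0,0,0,0,0,0,0.45]

```text
clock: 12.7
tcp_pos: [570.3, 55.7, 186.0]
eef_rot: [-0.0, 0.99, -0.142, 0.003]
contact_force: [0.9, 0.9, -0.2]
width: 38.2
```

```bash
python3 -c "
from h import *
st()
import cv2
P=ctrl.camera_params('wrist');np.save('P13.npy',P,allow_pickle=True)
cv2.imwrite('pics/w13.png',ctrl.grab_frame('wrist')[:,:,::-1])
cv2.imwrite('pics/s13f.png',ctrl.grab_frame('side')[:,:,::-1])
a=cv2.imread('pics/s13f.png')[190:290,230:370];cv2.imwrite('pics/s13.png',cv2.resize(a,None,fx=5,fy=5,interpolation=2))
"
```

```text
t 12.7 tcp case [-52.81  33.21 186.04] F case [ 0.64  1.08 -0.24] w 38.219693172697994 tip 25.0
tool in case
 [[ 1.   -0.    0.01]
 [-0.   -1.    0.  ]
 [ 0.01 -0.   -1.  ]] j [-0.04  0.49  1.5  -0.    1.15  1.82]
```

View pics/w13.png

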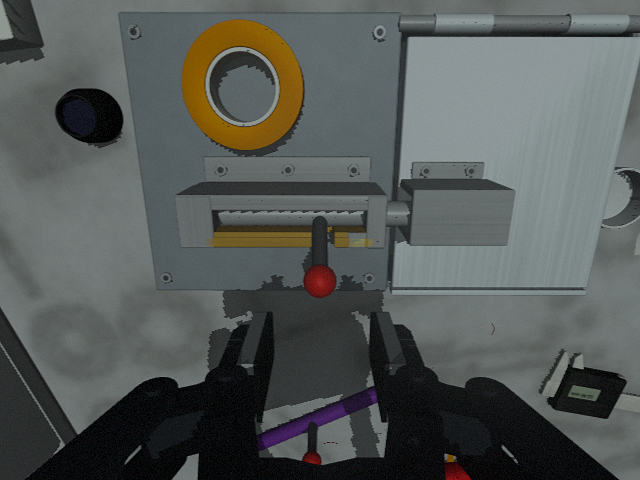

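View pics/s13.png

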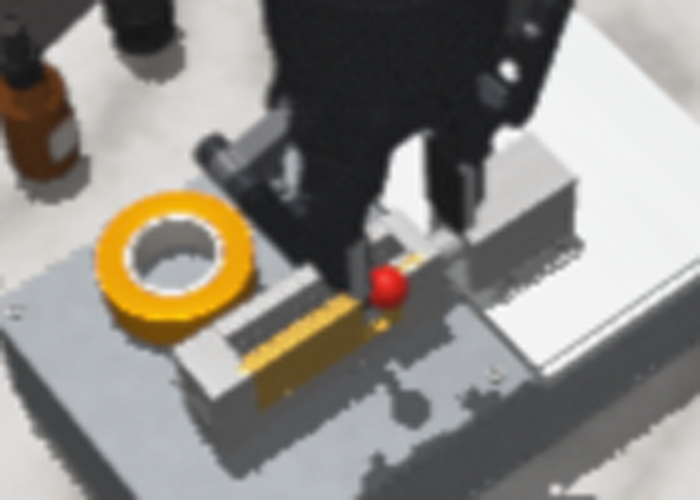

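The stem is held in the notch with the handle leaning forward. The knob is at wrist (320,281) and side about (307,247). I'll triangulate its position.

```bash
python3 - <<'E'
from h import *
P=np.load('P13.npy',allow_pickle=True).item()
p,e=tri(ray('wrist',(320,281),P),ray('side',(230+386/5,190+287/5)));p=case(p)
print(p,e,np.degrees(np.arctan2(-(p[0]+22),p[2]-88)),np.hypot(p[0]+22,p[2]-88))
E
```

```text
[-44.68296613  33.75939473 127.34510569] 0.18377853675336342 29.96400929096619 45.415353066307915
```

The knob is at (-44.7, 33.8, 127.3) on the 46 mm arc, with the handle at 30°. I'll shut the fingers and come down onto its top.

>>> drive_tool:
  moves:
    - [0.004,0,0,0,0,0,0]
    - [0,0,0,0,0,0,0]
    - [0,0,0,0,0,0,0]
    - [0,0,0,0,0,0,0]
    - [0,0,0.01,0,0,0,0]
    - [0,0,0.009,0,0,0,0]
    - [0,0,0,0,0,0,0]

```text
clock: 13.5
tcp_pos: [571.6, 54.9, 161.9]
eef_rot: [0.0, 0.99, -0.142, -0.002]
contact_force: [-0.3, 0.1, 0.9]
width: -0.3
```

```bash
python3 -c "
from h import *
st()"
```

```text
t 13.5 tcp case [-51.39  32.79 161.92] F case [-0.33  0.04  0.88] w -0.31600520853513053 tip 25.0
tool in case
 [[ 1. -0. -0.]
 [-0. -1. -0.]
 [-0.  0. -1.]] j [-0.04  0.52  1.52 -0.    1.11  1.82]
```

>>> drive_tool:
  moves:
    - [0,0,0.002,0,0,0,0]
    - [-0.001,0,0.002,0,0,0,0]
    - [-0.002,0,0.002,0,0,0,0]
    - [0,0,0,0,0,0,0]

```text
clock: 13.9
tcp_pos: [569.6, 56.0, 158.3]
eef_rot: [-0.0, 0.99, -0.142, 0.0]
contact_force: [-1.3, 2.3, 2.9]
width: -0.0
```

```bash
python3 -c "
from h import *
st()
import cv2
a=ctrl.grab_frame('wrist')[200:400,200:440,::-1];cv2.imwrite('pics/w14.png',cv2.resize(a,None,fx=3,fy=3,interpolation=2))
a=ctrl.grab_frame('side')[190:290,230:370,::-1];cv2.imwrite('pics/s14.png',cv2.resize(a,None,fx=5,fy=5,interpolation=2))"
```

```text
t 13.9 tcp case [-53.6   33.27 158.34] F case [-1.93  1.8   2.91] w -0.004246775923109553 tip 25.0
tool in case
 [[ 1. -0.  0.]
 [-0. -1.  0.]
 [ 0. -0. -1.]] j [-0.04  0.52  1.53  0.    1.09  1.82]
```

View pics/w14.png

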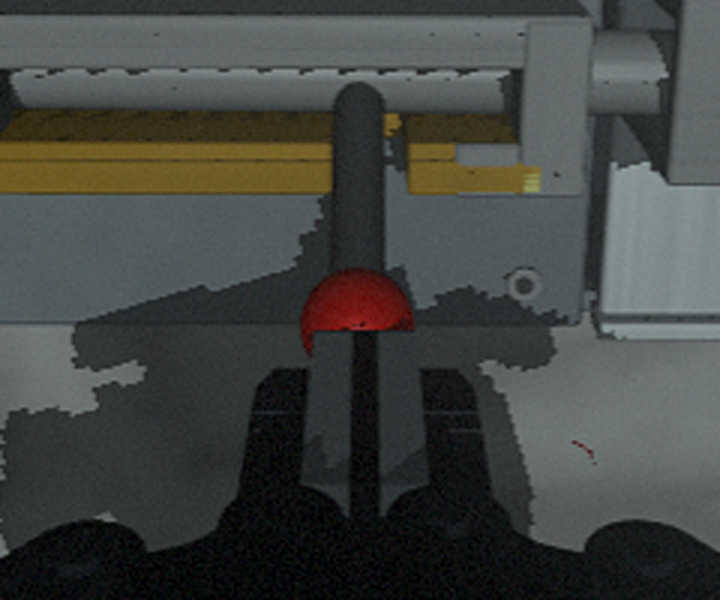

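View pics/s14.png

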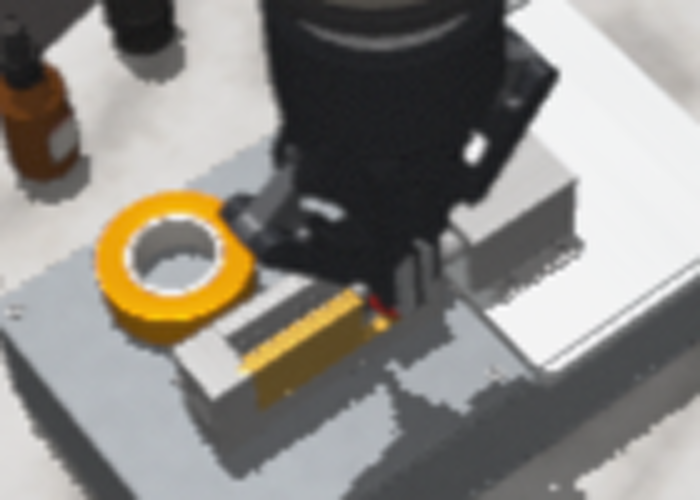

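The tips touch the knob's top but a little too far forward, so they could slip off in front. I'll lift, move back 7 mm, and press down.

>>> drive_tool:
  moves:
    - [0,0,-0.004,0,0,0,0]
    - [0.008,0,0,0,0,0,0]
    - [0,0,0.003,0,0,0,0]
    - [-0.001,0,0.002,0,0,0,0]
    - [-0.0015,0,0.0015,0,0,0,0]
    - [0,0,0,0,0,0,0]

```text
clock: 14.6
tcp_pos: [574.6, 54.4, 155.3]
eef_rot: [0.0, 0.99, -0.142, -0.0]
contact_force: [-1.3, 1.0, 2.8]
width: -0.2
```

>>> drive_tool:
  moves:
    - [-0.002,0,0.002,0,0,0,0]
    - [-0.002,0,0.002,0,0,0,0]
    - [0,0,0,0,0,0,0]

```text
clock: 14.9
tcp_pos: [570.4, 55.7, 151.3]
eef_rot: [-0.0, 0.99, -0.142, -0.001]
contact_force: [-2.4, 1.5, 3.6]
width: -0.1
```

```bash
python3 -c "
from h import *
st()
import cv2
a=ctrl.grab_frame('wrist')[200:400,200:440,::-1];cv2.imwrite('pics/w15.png',cv2.resize(a,None,fx=3,fy=3,interpolation=2))"
```

```text
t 14.9 tcp case [-52.73  33.2  151.34] F case [-2.69  0.79  3.63] w -0.05135339065814772 tip 25.0
tool in case
 [[ 1. -0. -0.]
 [-0. -1. -0.]
 [-0.  0. -1.]] j [-0.04  0.53  1.53  0.    1.08  1.82]
```

View pics/w15.png

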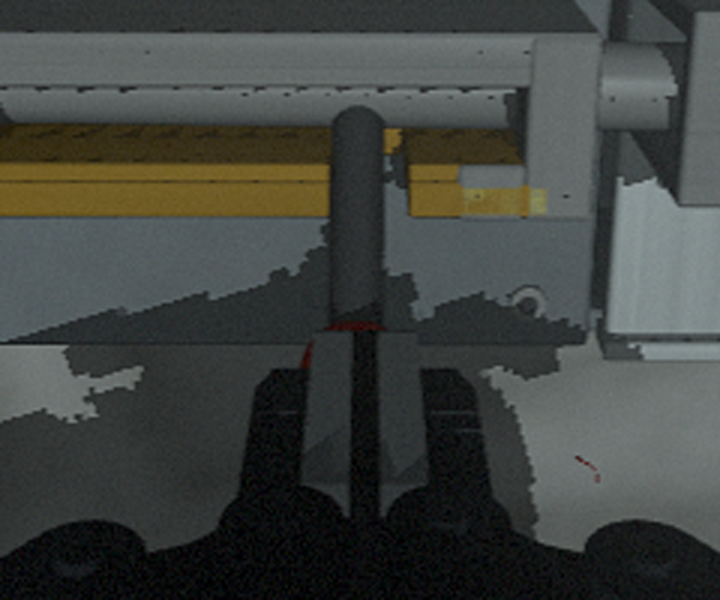

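The knob is now squarely under the tips and turning freely at about 4 N. I'll continue along the arc.

>>> drive_tool:
  moves:
    - [-0.002,0,0.0025,0,0,0,0]
    - [-0.002,0,0.003,0,0,0,0]
    - [-0.002,0,0.003,0,0,0,0]
    - [-0.0015,0,0.003,0,0,0,0]
    - [0,0,0,0,0,0,0]

```text
clock: 15.45
tcp_pos: [563.8, 57.3, 139.3]
eef_rot: [0.0, 0.99, -0.142, -0.0]
contact_force: [-0.2, 0.0, 0.2]
width: -0.1
```

>>> drive_tool:
  moves:
    - [-0.0015,0,0.003,0,0,0,0]
    - [-0.0015,0,0.003,0,0,0,0]
    - [-0.001,0,0.003,0,0,0,0]
    - [0,0,0,0,0,0,0]

```text
clock: 15.85
tcp_pos: [559.9, 58.5, 130.4]
eef_rot: [0.0, 0.99, -0.142, -0.0]
contact_force: [-0.5, -0.4, 0.2]
width: 0.3
```

```bash
python3 -c "
from h import *
st()
import cv2
a=ctrl.grab_frame('wrist')[200:400,200:440,::-1];cv2.imwrite('pics/w16.png',cv2.resize(a,None,fx=3,fy=3,interpolation=2))"
```

```text
t 15.85 tcp case [-63.57  32.97 130.35] F case [-0.41 -0.56  0.23] w 0.3124544186260755 tip 25.0
tool in case
 [[ 1. -0. -0.]
 [-0. -1. -0.]
 [-0.  0. -1.]] j [-0.03  0.54  1.59 -0.    1.02  1.82]
```

View pics/w16.png

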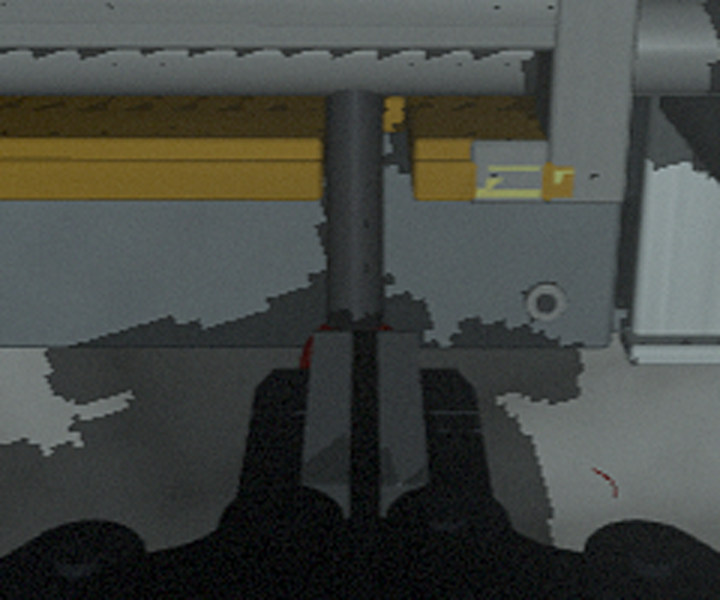

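The force is near zero, so the handle has probably dropped by its own weight. I'll carry on down to TCP z≈121, where the knob's top should be, and check for light contact.

>>> drive_tool:
  moves:
    - [-0.001,0,0.003,0,0,0,0]
    - [-0.001,0,0.003,0,0,0,0]
    - [-0.001,0,0.002,0,0,0,0]
    - [0,0,0,0,0,0,0]

```text
clock: 16.3
tcp_pos: [557.1, 59.4, 122.6]
eef_rot: [0.0, 0.99, -0.142, -0.0]
contact_force: [-0.1, 0.0, 0.4]
width: 0.0
```

>>> drive_tool:
  moves:
    - [0,0,0.001,0,0,0,0]
    - [0,0,0,0,0,0,0]

```text
clock: 16.5
tcp_pos: [557.2, 59.4, 121.9]
eef_rot: [0.0, 0.99, -0.142, -0.0]
contact_force: [-0.4, 0.6, 0.4]
width: 0.3
```

>>> drive_tool:
  moves:
    - [0,0,0.001,0,0,0,0]
    - [0,0,0,0,0,0,0]

```text
clock: 16.7
tcp_pos: [557.3, 59.4, 120.9]
eef_rot: [0.0, 0.99, -0.142, -0.0]
contact_force: [-0.6, 0.1, 0.4]
width: 0.0
```

>>> drive_tool:
  moves:
    - [0,0,0.001,0,0,0,0]
    - [0,0,0,0,0,0,0]

```text
clock: 16.9
tcp_pos: [557.3, 59.4, 119.9]
eef_rot: [0.0, 0.99, -0.142, -0.0]
contact_force: [-0.5, 0.7, 0.8]
width: -0.0
```

>>> drive_tool:
  moves:
    - [0,0,0.001,0,0,0,0]
    - [0,0,0,0,0,0,0]

```text
clock: 17.1
tcp_pos: [557.3, 59.4, 118.9]
eef_rot: [0.0, 0.99, -0.142, -0.0]
contact_force: [0.2, 0.9, 0.7]
width: -0.0
```

```bash
python3 -c "
from h import *
st()
import cv2
a=ctrl.grab_frame('wrist')[200:400,200:440,::-1];cv2.imwrite('pics/w17.png',cv2.resize(a,None,fx=3,fy=3,interpolation=2))
a=ctrl.grab_frame('side')[190:290,230:370,::-1];cv2.imwrite('pics/s17.png',cv2.resize(a,None,fx=5,fy=5,interpolation=2))"
```

```text
t 17.1 tcp case [-66.35  33.08 118.88] F case [-0.09  0.9   0.67] w -0.03958129884422689 tip 25.0
tool in case
 [[ 1. -0. -0.]
 [-0. -1. -0.]
 [-0.  0. -1.]] j [-0.03  0.55  1.6  -0.    0.99  1.83]
```

View pics/w17.png

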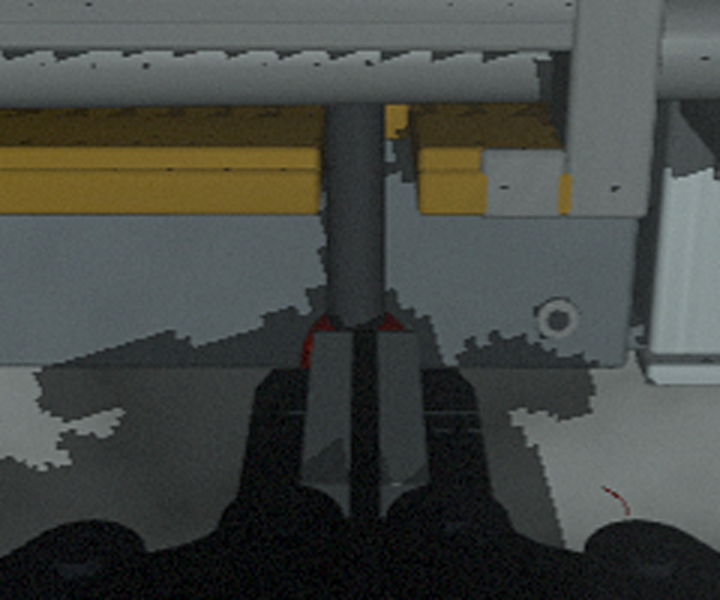

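View pics/s17.png

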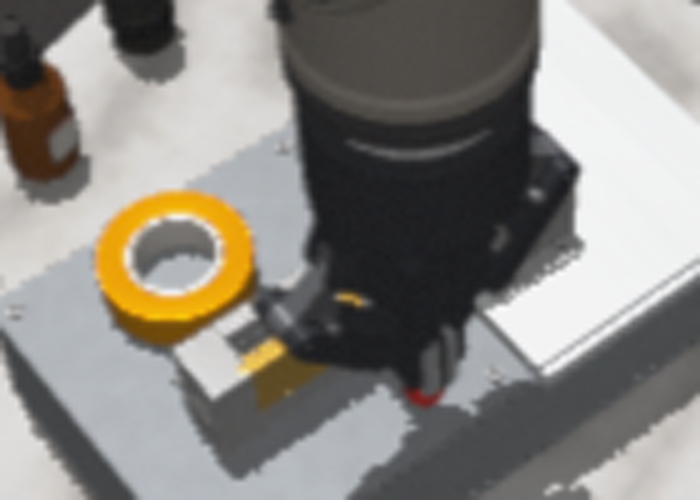

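The knob lies under the tips with the stem horizontal and no resistance. I'll lift well away and look.

>>> drive_tool:
  moves:
    - [0,0,-0.01,0,0,0,0]
    - [0,0,-0.03,0,0,0,0]
    - [0,0,-0.04,0,0,0,0]
    - [0,0,-0.04,0,0,0,0]
    - [-0.04,0.02,0,0,0,0,0]
    - [-0.04,0.02,0,0,0,0,0]
    - [0,0,0,0,0,0,0]
    - [0,0,0,0,0,0,0]

```text
clock: 18.0
tcp_pos: [469.2, 43.4, 240.2]
eef_rot: [-0.0, 0.99, -0.142, 0.001]
contact_force: [0.2, -0.8, 0.6]
width: -0.1
```

```bash
python3 -c "
from h import *
st()
import cv2
P=ctrl.camera_params('wrist');np.save('P18.npy',P,allow_pickle=True)
cv2.imwrite('pics/w18.png',ctrl.grab_frame('wrist')[:,:,::-1])
cv2.imwrite('pics/s18f.png',ctrl.grab_frame('side')[:,:,::-1])
cv2.imwrite('pics/t18f.png',ctrl.grab_frame('top')[:,:,::-1])
a=cv2.imread('pics/s18f.png')[170:330,210:410];cv2.imwrite('pics/s18.png',cv2.resize(a,None,fx=3.7,fy=3.7,interpolation=2))
"
```

```text
t 18.0 tcp case [-146.42   -6.94  240.18] F case [ 0.39 -0.72  0.57] w -0.07715420380757568 tip 25.0
tool in case
 [[ 1. -0.  0.]
 [-0. -1.  0.]
 [ 0. -0. -1.]] j [-0.07  0.26  1.69 -0.    1.19  1.79]
```

View pics/w18.png

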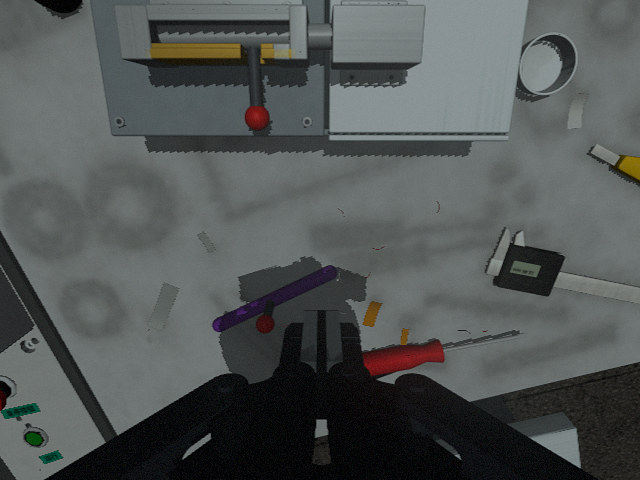

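View pics/s18.png

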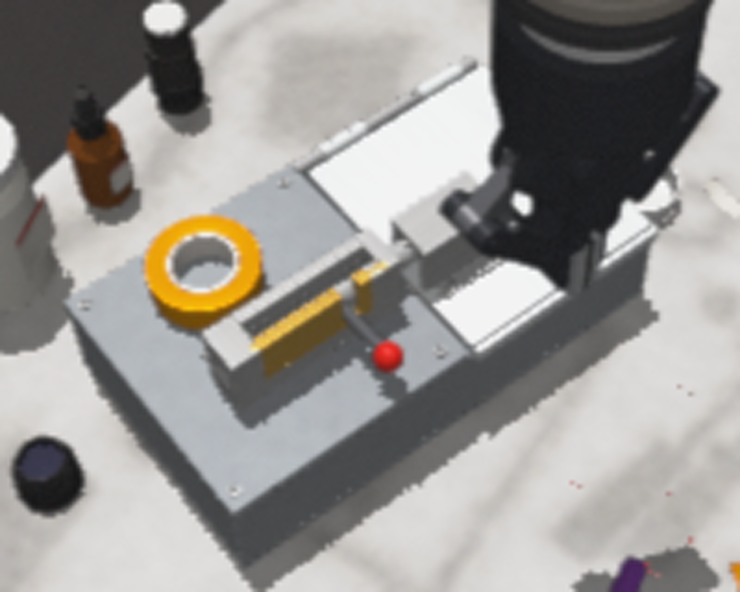

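The handle lies in the notch, with the knob at wrist (257,117) and side crop (387,356). The lid is flush and the bolt is in the keeper. I'll check the numbers.

```bash
python3 - <<'E'
from h import *
P=np.load('P18.npy',allow_pickle=True).item()
p,e=tri(ray('wrist',(257,117),P),ray('side',(210+385.6/3.7,170+354.6/3.7)))
c=case(p);print('knob case',c,'err',e,'rel barrel axis',c-np.array([-22,0,88]),'tip y',c[1]-70)
import cv2
def cen(f,lo,hi,box):
    h=cv2.cvtColor(cv2.imread(f),cv2.COLOR_BGR2HSV);x0,y0,x1,y1=box
    m=cv2.inRange(h[y0:y1,x0:x1],lo,hi);M=cv2.moments(m,True);return M['m10']/M['m00']+x0,M['m01']/M['m00']+y0
for f in('pics/side0.png','pics/s18f.png'): print('tape',cen(f,(10,180,150),(25,255,255),(240,220,284,265)))
E
```

```text
knob case [-64.90921269  33.97280548  89.05366718] err 0.6638203403012944 rel barrel axis [-42.90921269  33.97280548   1.05366718] tip y -36.02719452443307
tape (264.31384615384616, 241.52)
tape (264.7418397626113, 241.7359050445104)
```

The knob is about 1 mm above the axis and 43–46 mm in front of it. The tip is at y≈-36, the tape hasn't moved and nothing is touching, so I'll hand it in.

```bash
python3 -c "
from bench import ctrl
print(ctrl.finish_job())"
```

```text
the job is handed in; nothing more can be done
None
```

The lid is shut, the bolt is in the keeper, and the handle lies down in the notch by itself. I handed the job in at about 18 s, and no verdict was reported.

**What I did**
- **Lid:** I pressed it shut with closed fingertips. It stopped at z≈66 mm, with about 15 N at the peak.
- **Bolt:** I gripped the knob and slid the bolt into the keeper against its spring. Leaning lightly forward, I found the notch at case y≈34 mm.
- **Handle:** The first turn with the knob gripped slipped at about 30°, with up to about 18 N on the tool. I let go and checked that the stem was held in the notch. I then pressed the handle down from above with closed fingertips, at about 4 N.

**Last checks**
- **Knob:** It measures about 1 mm above the bolt's axis and 43 mm in front of it (limit 40 mm). The true figure should be nearer 46 mm, as the wrist view was up to 3 mm off in x at the case's front edge.
- **Bolt tip:** It is at case y≈-36 mm, taken from the knob position.
- **Lid and contact:** The lid looked flush in the pictures, and nothing was touching the arm.
- **Things around:** The tape moved less than half a pixel. I only checked the cup and loupe by eye, and they looked unmoved.
- **Disagreement:** While gripping, the finger width read about 13 mm on the 16 mm knob. I took this as the soft pads giving way.

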